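# Park the ink pump for storage

## Task

Put the rinsed ink pump dispenser on the calligraphy desk into its storage position: turn its long spout until it points squarely over the raised wedge mark on the bottle's shoulder, and only then press the pump head straight down until it is fully down. Leave the spout over the mark and the head down, and leave the cup, dish, small ink bottle and paperweight where they are.

Things in the scene. Friction and masses are not known exactly. Their poses are not given: they have to be found in the camera images.
- dispenser: Pump dispenser, fixed to the desk: grey round bottle, 92 mm across, on a dark wooden foot 112 mm across; flat shoulder 135 mm above the desk, black collar 40 mm across up to 155 mm, thin white stem, and on top a black swivelling pump head with one spout. Origin: on the bottle's upright axis at desk level. Its x axis points from there towards the wedge mark; z is up.
- mark_tip (a point): Outer end of the white raised wedge mark on the shoulder, 47 mm from the bottle's axis and 141 mm above the desk. The wedge runs radially from 22 to 47 mm from the axis, 22 mm wide inside and narrowing to 4 mm at this outer end, 6 mm high. A white upright strip runs down the bottle's side below it. It can face any way.
- pump_top (a point): Centre of the flat round top of the pump head (36 mm across, 20 mm high), on the bottle's axis: 199 mm above the desk while up, 185 mm when fully pressed. Its x axis points along the spout. Head and spout swivel as one about the bottle's axis with stiff friction (0.07 N m) and stay where left. The shorter way to the mark is always free, with 0.5 rad to spare beyond it.
- spout_tip (a point): Point in the spout arm, 84 mm from the bottle's axis, half-way up: 188 mm above the desk while up. The arm is a level straight bar 14 mm wide, 12 mm high (182 to 194 mm above the desk while up), reaching from the head to 90 mm from the axis; a nozzle 11 mm across hangs to 171 mm here. Pushing the arm sideways turns it. It starts 0.7 rad or more from the mark, on either side.
- pump (a joint): How far the pump head is pressed down: 0 m fully up, 0.014 m fully down. It slides with a friction of about 7 N and has no return spring, so it stays where it is left.
- ink_cup_mid (a point): Centre, half-way up, of a loose white porcelain cup, 66 mm across and 62 mm high. Leave alone.
- ink_dish_mid (a point): Centre, half-way up, of a loose white porcelain dish, 110 mm across and 20 mm high. Leave alone.
- ink_bottle_mid (a point): Centre, half-way up, of a loose small black ink bottle with a red screw cap, 48 mm across and 105 mm high. Leave alone.
- paperweight_mid (a point): Centre, half-way up, of a loose dark wooden paperweight bar with a copper strip, 30 x 190 x 16 mm high, its long side along its y axis. Leave alone.

How it is judged:
On the way, in this order (a step that is already met when the one before it is completed fails the run):
1. the spout points over the wedge mark (tip within 10 mm to either side of the mark's line), with the pump still up (x of spout_tip in the frame of dispenser above 0 m and y of spout_tip in the frame of dispenser between -0.01 and 0.01 m and value of joint pump below 0.004 m), for 0.2 s.
2. the pump head is pressed fully down (at least 12 mm of its 14) with the spout still over the mark (value of joint pump above 0.012 m and x of spout_tip in the frame of dispenser above 0 m and y of spout_tip in the frame of dispenser between -0.01 and 0.01 m), for 0.2 s.
At the end, for the whole second after the job is handed in: The spout points over the wedge mark (its tip within 10 mm to either side of the line from the bottle's axis through the mark), the pump head is down at least 12 mm of its 14, and the cup, dish, small bottle and paperweight are within 15 mm of where they started (all of step 2 and distance of each of ink_cup_mid, ink_dish_mid, ink_bottle_mid, paperweight_mid from where it was at the start of the episode below 0.015 m); the robot touches nothing.
It fails at once if the pump head is pressed down more than 5 mm while the spout does not point over the mark (tip more than 15 mm off its line, or facing away) (value of joint pump above 0.005 m and (x of spout_tip in the frame of dispenser below 0 m or y of spout_tip in the frame of dispenser above 0.015 m or y of spout_tip in the frame of dispenser below -0.015 m)).
It fails at once if a bystander (cup, dish, small bottle or paperweight) is moved more than 30 mm (distance of any of ink_cup_mid, ink_dish_mid, ink_bottle_mid, paperweight_mid from where it was at the start of the episode above 0.03 m).
It also fails if it takes over 45 s, if anything falls off the work surface, if the arm or the gripper's body presses on something with over 40 N, if the wrist force passes 120 N, or if a joint passes its speed limit or range.

## Robot

A 6-joint arm with a two-finger parallel gripper is mounted at the origin on the work surface. World frame = base frame: x ahead of the robot, y to its left, z up, the work surface at z = 0. Lengths are in m, angles in rad, forces in N, time in s.
With the tool pointing down it reaches from about 0.325 to 0.875 m from the base axis. Payload 4.4 kg.
Tool frame: the origin (TCP) lies between the finger pads; the fingertips stand 8 mm ahead of it and the grasp point (between the pads) lies 11 mm behind it (robot.nose_length is the x of the fingertips in the tool frame, in m); x points along the fingers, z is the direction in which the jaws open and shut, and the axes are right-handed (so a half turn about x gives the same grasp; the last joint's range is limited). The gripper opens to 85 mm and grips with 20 to 120 N. Pads are 22 mm wide; open, the fingers measure 114 mm over their backs; the gripper's body (76 mm by 85 mm) begins 54 mm behind the grasp point. The pads swing forward as they close: fully open they stand 13 mm farther back than shut.
Start: joints at [1.073, 0.207, 1.542, -0, 1.393, -0.15], TCP at [0.195, 0.541, 0.239] pointing down, gripper open.
Joint ranges: [-2.73, 2.73], [-0.86, 2.22], [0.23, 2.46], [-1.11, 4.25], [0.08, 2.63], [-2.82, 2.82]. Speed limits (rad/s): [2.79, 2.79, 3.14, 3.14, 3.14, 3.14].

## Interface

Orientations are given as a unit quaternion [w, x, y, z].
In Python, from bench import readout, viewer, job, robot gives the robot as it stands.
- The arm moves only by the tool arm_command, never from a script. Its arguments are lists of equal length, an entry for each row: "offset": the shift along the tool's x, y, z in units of 30 mm (1.0 is 30 mm), a list of three; "delta_rot": the turn, a rotation vector about the tool's x, y, z in units of 6 degrees (1.0 is 6 degrees), a list of three; "gripper": the closure in counts, from 0 (fully open) to 255 (shut). A call has exactly 8 rows; each row shifts and turns the pose as measured when the row begins, along the tool's axes as they then stand; what a row does not reach is not made up. A row lasts 1/10 s, in which the tool goes at most 50 mm and 8.59 degrees, less where a joint would pass 70% of its speed; a pose out of reach is approached as far as the arm can. A call is refused whole if a number of a shift passes 1 or a number of a turn 1, either way. A call with a gripper value outside its range is refused whole. The fingers move at their own pace and stop on an object; "grip_force" is the grip in N (left out, the last holds). Time passes only in rows, so rows that do not move let the fingers close, or fill a call up. It gives the time, the measured TCP pose, the force and the opening at its end, in the units of the state.
- readout.get_state(): the state, without advancing time (a new reading comes with each control period).
- viewer.get_image(name): name is "scene" or "top" or "wrist"; returns the picture (420x560x3 uint8, red, green, blue); there is no depth.
- viewer.get_calibration(name): a dict with "fov_y" (degrees; the focal length in pixels is half the picture's height over the tangent of half this angle, whatever the lens; pixels are square), "cx", "cy" (the principal point, pixels), "R" (3x3) and "t" (3): a world point X has camera coordinates R X + t; the wrist camera has in their place "T_tool_cam" (4x4, takes a point from camera to tool coordinates, whose origin is the TCP and whose axes are the tool frame's). Camera axes: x right, y down, z forward; pixel columns grow to the right and rows downward; lengths in m; the calibration is good to about 2 mm. A picture is of the moment at which its call begins: read the wrist's pose just before it. get_calibration takes no time and is no camera call.
- job.sign_off(): hands the job in, once; it reports no verdict.
The state is a dict: "clock": time; "qpos": joint angles; "qvel": joint speeds; "joint_torque": joint torques, N m; "tool_pos": TCP position; "eef_rot": TCP orientation; "ft_force": force on the tool from outside, world axes, zero at the start; "ft_torque": the same for the moment, N m; "opening": finger opening in m.
Only numpy, scipy, OpenCV 4.12 (cv2) and the standard library are available. Lean on these libraries where they do the work, as an engineer would, in place of code of your own. Each camera call takes 0.05 s, during which the arm holds its last target. There are 200 camera calls.

## Working session

There is one attempt and no reset: what is moved stays moved. The work goes in short steps, Python scripts to look and compute and a tool call to move; the robot and the scene stay as the last step left them, time stands still between calls to the robot, and variables do not carry over. Pictures are saved under pics/ and viewed, about 8 in all and at most 12, crops included, and the job is handed in when it is done.

Besides the shell and the picture viewer there is one more tool, called after "Call:" in YAML: its name, and indented under it one key for each argument. arm_command: Moves the arm, as the interface text tells. Its arguments: {"type":"object","properties":{"offset":{"type":"array"},"delta_rot":{"type":"array"},"gripper":{"type":"array"},"grip_force":{"type":"number"}},"required":["offset","delta_rot","gripper"]}

```bash
mkdir -p pics
python3 - <<'E'
from bench import readout, viewer, job, robot
import cv2,numpy as np
s=readout.get_state();print(s)
ims=[viewer.get_image(n) for n in("scene","top")]
for n,i in zip(("scene","top"),ims):
    cv2.imwrite(f"pics/{n}0.png",i[:,:,::-1]); print(n,viewer.get_calibration(n))
print(viewer.get_calibration("wrist"))
E
```

```text
{'clock': 0.0, 'qpos': array([ 1.07350531e+00,  2.07427260e-01,  1.54296616e+00, -2.92877538e-05,
        1.39349437e+00, -1.50502817e-01]), 'qvel': array([ 0.00083955, -0.00037531, -0.00024728, -0.0005812 ,  0.0009744 ,
       -0.00108868]), 'joint_torque': array([-1.24190534e-03, -3.83037794e+01, -2.91590720e+01, -3.48298172e-04,
        1.05267667e-02,  2.11677545e-06]), 'tool_pos': array([0.19509261, 0.54010204, 0.23811583]), 'eef_rot': array([ 0.57804224, -0.40661086,  0.57948629,  0.40586994]), 'ft_force': array([ 0.13842575, -0.18162437, -0.44577827]), 'ft_torque': array([-0.00621589, -0.03485306, -0.05862113]), 'opening': 0.08548352445788894}
scene {'fov_y': 52.02852320195422, 'cx': 281.10893154479834, 'cy': 215.80622862486393, 'R': array([[ 0.80055791,  0.59924152,  0.00407933],
       [ 0.42583189, -0.564075  , -0.70745077],
       [-0.42163282,  0.56809242, -0.70675085]]), 't': array([-0.49244598, -0.12657785,  1.31276564])}
top {'fov_y': 56.25418536106838, 'cx': 278.0432981043208, 'cy': 211.41114087392765, 'R': array([[ 0.00994025, -0.99993994, -0.00461575],
       [-0.99511606, -0.00943873, -0.09825955],
       [ 0.09821008,  0.00556993, -0.99515012]]), 't': array([0.05979832, 0.61805337, 0.9650694 ])}
{'fov_y': 69.47247062157875, 'cx': 277.26589963283357, 'cy': 213.56222408842393, 'T_tool_cam': array([[-3.66523848e-04, -3.13909337e-01,  9.49452892e-01,
        -1.34078394e-01],
       [-2.97308806e-04, -9.49452880e-01, -3.13909447e-01,
         8.04711255e-02],
       [ 9.99999889e-01, -3.97336004e-04,  2.54669113e-04,
         2.81789180e-04],
       [ 0.00000000e+00,  0.00000000e+00,  0.00000000e+00,
         1.00000000e+00]])}
```

View pics/scene0.png

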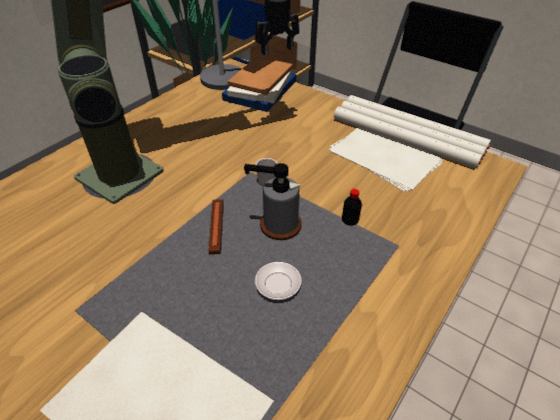

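View pics/top0.png

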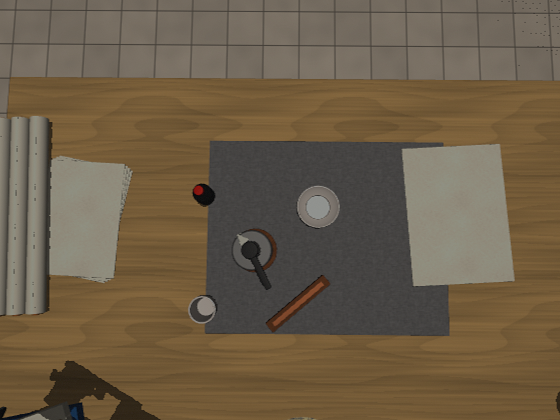

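Top view: the pump head is at about (250,249), the spout end at about (268,287), the white wedge at about (241,239), the cup at (202,309), the paperweight at (298,303), the ink bottle at (203,194) and the dish at (318,207). Next I'll measure from a crop.

```bash
cat > h.py <<'E'
import numpy as np,cv2
from bench import viewer
def ray(n,uv,z):
    c=viewer.get_calibration(n);f=210/np.tan(np.radians(c['fov_y']/2))
    d=c['R'].T@np.array([(uv[0]-c['cx'])/f,(uv[1]-c['cy'])/f,1]);o=-c['R'].T@c['t']
    return o+d*(z-o[2])/d[2]
def proj(n,X):
    c=viewer.get_calibration(n);f=210/np.tan(np.radians(c['fov_y']/2))
    p=c['R']@np.array(X)+c['t'];return f*p[0]/p[2]+c['cx'],f*p[1]/p[2]+c['cy']
E
python3 - <<'E'
from h import *
i=cv2.imread('pics/top0.png')
c=i[200:340,180:340];cv2.imwrite('pics/topc.png',cv2.resize(c,None,fx=5,fy=4.28571*5/4.28571 if 0 else 4.2857,interpolation=cv2.INTER_CUBIC))
for k,uv,z in (('head',(250,249),.199),('spoutend',(269,288),.194),('mark',(239,236),.141),('cup',(202,309),.03),('bottle',(199,190),.105),('dish',(318,207),.02),('pw1',(270,328),.016),('pw2',(327,279),.016)): print(k,ray('top',uv,z))
E
```

```text
head [0.521532   0.12253079 0.199     ]
spoutend [0.44132303 0.08207447 0.194     ]
mark [0.55039297 0.15205237 0.141     ]
cup [0.37278639 0.25176777 0.03      ]
bottle [0.65908129 0.25234027 0.105     ]
dish [ 0.63081929 -0.03643951  0.02      ]
pw1 [0.32596449 0.08306769 0.016     ]
pw2 [ 0.44841434 -0.05955125  0.016     ]
```

View pics/topc.png

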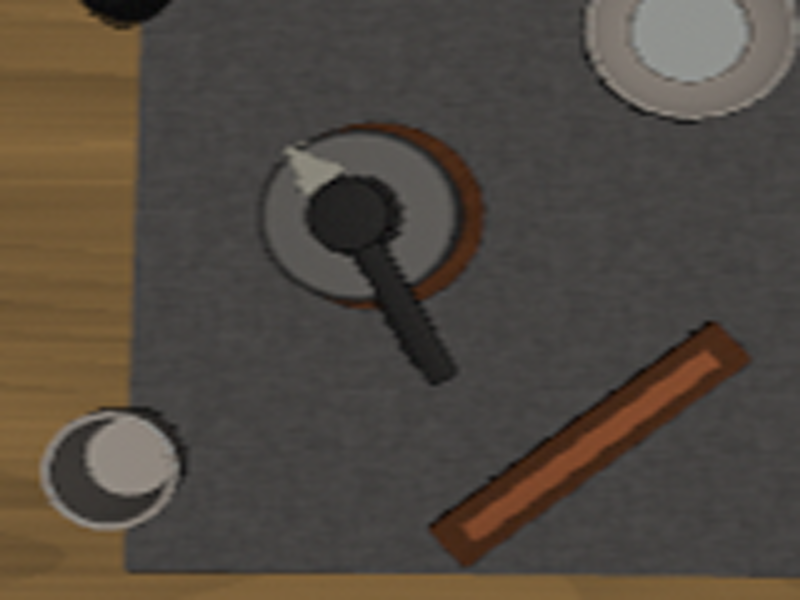

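Run:
```python
from h import *
from bench import readout,robot
from scipy.spatial.transform import Rotation as R
s=readout.get_state();q=s['eef_rot'];M=R.from_quat(np.r_[q[1:],q[0]]).as_matrix();print(M.round(3),robot.nose_length)
H=ray('top',(250,250),.199);S=ray('top',(268.6,288.2),.194);T=ray('top',(237.6,234.5),.141)
# head centre cross-check in the scene view; dark silhouette
for n,X in (('scene',H),('scene',S),('scene',T)): print(X.round(4),np.round(proj(n,X),1))
for P in(S,T): d=(P-H)[:2];print(np.hypot(*d),np.degrees(np.arctan2(d[1],d[0])))
i=cv2.imread('pics/top0.png');c=i[215:300,215:290].astype(int)
b,g,r=c[...,0],c[...,1],c[...,2]
w=((b>120)&(abs(r-b)<60)).astype(np.uint8); y,x=np.nonzero(w[:45]);print('wedge',x.mean()+215,y.mean()+215,len(x),'tip',x[y.argmin()]+215,y.min()+215)
d=(c.max(2)<50).astype(np.uint8);y,x=np.nonzero(d);print('dark',len(x));
print(ray('top',(x.mean()+215,y.mean()+215),.195))
cv2.imwrite('pics/sc.png',cv2.resize(cv2.imread('pics/scene0.png')[140:260,220:370],None,fx=5,fy=5,interpolation=cv2.INTER_CUBIC))
```

```text
[[-0.001 -0.94   0.34 ]
 [-0.002  0.34   0.94 ]
 [-1.     0.    -0.002]] 0.008
[0.5195 0.1225 0.199 ] [280.1 167.3]
[0.4409 0.0829 0.194 ] [244.2 164.8]
[0.5537 0.1553 0.141 ] [299.  184.3]
0.08796769561276557 -153.2490213388041
0.047402272600497675 43.718209242799
wedge 242.11904761904762 239.33333333333334 42 tip 238 235
dark 627
[0.50059763 0.11125352 0.195     ]
```

View pics/sc.png

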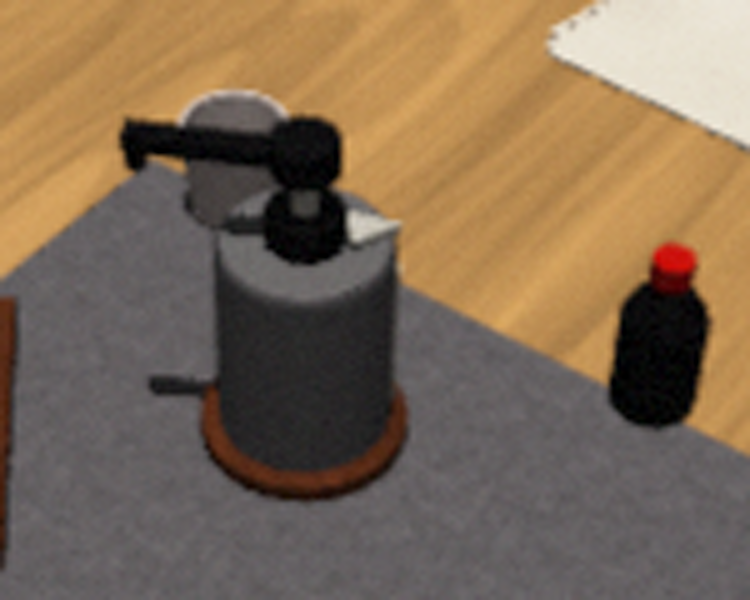

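The scene view agrees with the top-view points. The spout is at about -153° and the mark at about 44°, so the shorter way is clockwise, about 163° through +y. I'll align the tool with the world axes and travel over with the jaws shut.

Call:
arm_command:
  offset:
    - [0,0,0]
    - [0,-0.6,-1]
    - [0,-0.6,-1]
    - [0,-0.6,-1]
    - [0,-0.6,-1]
    - [0,-0.6,-1]
    - [0,-0.6,-1]
    - [0,-0.6,-1]
  delta_rot:
    - [-1,0,0]
    - [-1,0,0]
    - [-1,0,0]
    - [-0.3,0,0]
    - [0,0,0]
    - [0,0,0]
    - [0,0,0]
    - [0,0,0]
  gripper: [255,255,255,255,255,255,255,255]

```text
clock: 0.9
tool_pos: [0.3099, 0.3191, 0.2335]
eef_rot: [-0.491, 0.506, -0.498, -0.506]
ft_force: [0.8, -0.4, -0.2]
opening: 0.0004
```

Call:
arm_command:
  offset:
    - [-0.1,-0.7,-1]
    - [-0.1,-0.7,-1]
    - [-0.1,-0.7,-1]
    - [-0.1,-0.7,-1]
    - [0,-0.7,-1]
    - [0,-0.7,-1]
    - [0,-0.7,-1]
    - [0,-0.7,-1]
  delta_rot:
    - [0.2,0,0]
    - [0,0,0]
    - [0,0,0]
    - [0,0,0]
    - [0,0,0]
    - [0,0,0]
    - [0,0,0]
    - [0,0,0]
  gripper: [255,255,255,255,255,255,255,255]

```text
clock: 1.7
tool_pos: [0.4811, 0.0682, 0.2434]
eef_rot: [0.495, -0.5, 0.504, 0.501]
ft_force: [-0.3, 0.2, 0.3]
opening: 0.0001
```

Call:
arm_command:
  offset:
    - [0,0,-0.7]
    - [0,0,0]
    - [0.5,0,0]
    - [0.5,0,0]
    - [0.5,0,0]
    - [0.3,0,0]
    - [0,0,0]
    - [0,0,0]
  delta_rot:
    - [0,0,0]
    - [0,0,0]
    - [0,0,0]
    - [0,0,0]
    - [0,0,0]
    - [0,0,0]
    - [0,0,0]
    - [0,0,0]
  gripper: [255,255,255,255,255,255,255,255]

```text
clock: 2.5
tool_pos: [0.4807, 0.0455, 0.186]
eef_rot: [0.496, -0.497, 0.506, 0.501]
ft_force: [-0.1, 0.5, 0.3]
opening: 0.0003
```

Call:
arm_command:
  offset:
    - [0,0.23,0.75]
    - [0,0.29,0.29]
    - [0,0.24,0.34]
    - [0,0.17,0.37]
    - [0,0.11,0.4]
    - [0,0.04,0.41]
    - [0,-0.04,0.41]
    - [0,0,0]
  delta_rot:
    - [0,0,0]
    - [0,0,0]
    - [0,0,0]
    - [0,0,0]
    - [0,0,0]
    - [0,0,0]
    - [0,0,0]
    - [0,0,0]
  gripper: [255,255,255,255,255,255,255,255]

```text
clock: 3.3
tool_pos: [0.4507, 0.1394, 0.1894]
eef_rot: [0.497, -0.5, 0.504, 0.498]
ft_force: [0.3, 1.2, 0.1]
opening: 0.0001
```

Run:
```python
from h import *
i=viewer.get_image('top');cv2.imwrite('pics/top1.png',cv2.resize(i[200:340,180:340,::-1],None,fx=4,fy=4,interpolation=cv2.INTER_CUBIC))
```

```text
(no output)
```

View pics/top1.png

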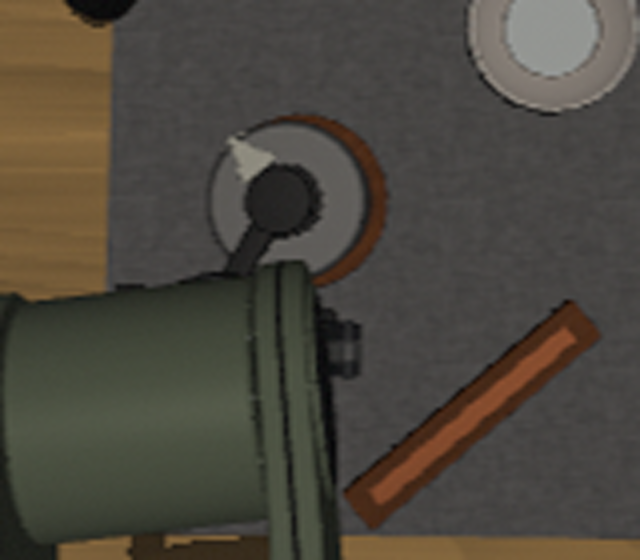

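The spout is turning: it now points at about 147° with the finger at 166°. I'll continue the arc.

Call:
arm_command:
  offset:
    - [0.1,-0.13,0.4]
    - [0,-0.2,0.36]
    - [0,-0.26,0.32]
    - [0,-0.31,0.27]
    - [0,-0.35,0.21]
    - [0,-0.38,0.15]
    - [0,-0.41,0.08]
    - [0,0,0]
  delta_rot:
    - [0,0,0]
    - [0,0,0]
    - [0,0,0]
    - [0,0,0]
    - [0,0,0]
    - [0,0,0]
    - [0,0,0]
    - [0,0,0]
  gripper: [255,255,255,255,255,255,255,255]

```text
clock: 4.15
tool_pos: [0.5166, 0.198, 0.1828]
eef_rot: [0.496, -0.499, 0.506, 0.499]
ft_force: [0.8, -1.0, -1.0]
opening: 0.0001
```

Call:
arm_command:
  offset:
    - [-0.05,-0.43,-0.14]
    - [-0.05,-0.36,-0.11]
    - [0,0,0]
    - [0,0,0]
    - [0,0,0]
    - [0,0,0]
    - [0,0,0]
    - [0,0,0]
  delta_rot:
    - [0,0,0]
    - [0,0,0]
    - [0,0,0]
    - [0,0,0]
    - [0,0,0]
    - [0,0,0]
    - [0,0,0]
    - [0,0,0]
  gripper: [255,255,255,255,255,255,255,255]

```text
clock: 4.95
tool_pos: [0.5397, 0.1923, 0.1846]
eef_rot: [0.496, -0.497, 0.506, 0.501]
ft_force: [0.0, 0.1, 0.5]
opening: -0.0005
```

Run:
```python
from h import *
i=viewer.get_image('scene')[120:240,210:330,::-1];j=viewer.get_image('wrist')[:,:,::-1]
i=cv2.resize(i,(420,420),interpolation=cv2.INTER_CUBIC)
o=np.hstack([i,j]);cv2.imwrite('pics/c2.png',cv2.resize(o,(784,336)))
```

```text
(no output)
```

View pics/c2.png

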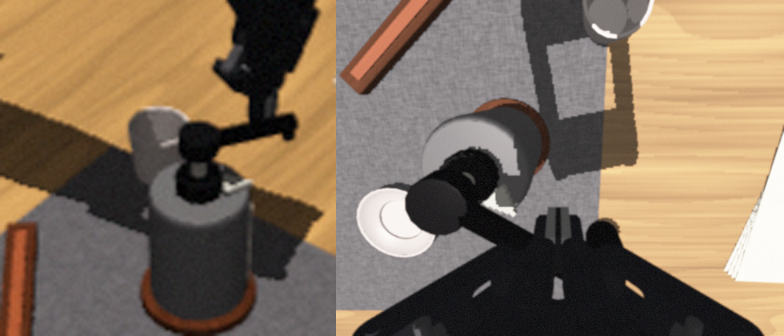

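Run:
```python
from h import *
for a in (38,44,50,56,62,68):
    t=np.radians(a);u=np.array([np.cos(t),np.sin(t),0]);print(a,np.round(proj('scene',np.array([.5195,.1225,.194])+.09*u),1))
```

```text
38 [317.8 168.6]
44 [317.3 166.1]
50 [316.4 163.7]
56 [315.1 161.4]
62 [313.4 159.2]
68 [311.4 157.1]
```

Call:
arm_command:
  offset:
    - [0,-0.36,-0.12]
    - [0,0,0]
    - [0,0,0]
    - [0,0,0]
    - [0,0,0]
    - [0,0,0]
    - [0,0,0]
    - [0,0,0]
  delta_rot:
    - [0,0,0]
    - [0,0,0]
    - [0,0,0]
    - [0,0,0]
    - [0,0,0]
    - [0,0,0]
    - [0,0,0]
    - [0,0,0]
  gripper: [255,255,255,255,255,255,255,255]

```text
clock: 5.85
tool_pos: [0.5512, 0.1884, 0.1843]
eef_rot: [0.495, -0.497, 0.507, 0.501]
ft_force: [0.0, -0.2, 0.2]
opening: -0.0002
```

Run:
```python
from h import *
i=viewer.get_image('scene')[130:220,260:350,::-1];j=viewer.get_image('top')[200:290,200:290,::-1]
i=cv2.resize(i,(396,396),interpolation=cv2.INTER_CUBIC);j=cv2.resize(j,(396,396),interpolation=cv2.INTER_CUBIC)
cv2.imwrite('pics/c3.png',np.hstack([i,j]))
```

```text
(no output)
```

View pics/c3.png

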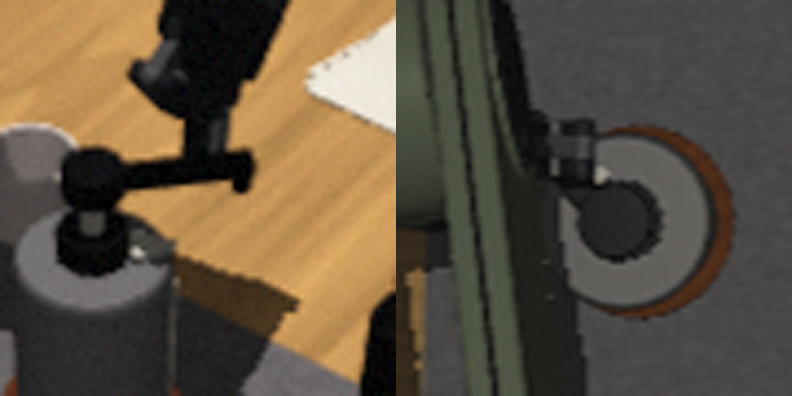

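The spout end in the scene view is at about (317.3,164.8), so the spout is at about 47° and still 3° short. I'll nudge it, back off and clear the view.

Call:
arm_command:
  offset:
    - [0,-0.12,-0.04]
    - [0,0,0]
    - [0,0.5,0.5]
    - [0,0.5,0.5]
    - [-1,0.4,0.5]
    - [-1,0,1]
    - [0,0,1]
    - [0,0,1]
  delta_rot:
    - [0,0,0]
    - [0,0,0]
    - [0,0,0]
    - [0,0,0]
    - [0,0,0]
    - [0,0,0]
    - [0,0,0]
    - [0,0,0]
  gripper: [255,255,255,255,255,255,255,255]

```text
clock: 6.75
tool_pos: [0.5148, 0.3228, 0.2454]
eef_rot: [0.497, -0.495, 0.509, 0.499]
ft_force: [0.4, -0.6, 0.1]
opening: 0.0001
```

Call:
arm_command:
  offset:
    - [0,0,1]
    - [0,0,1]
    - [0,0,0]
    - [0,0,0]
    - [0,0,0]
    - [0,0,0]
    - [0,0,0]
    - [0,0,0]
  delta_rot:
    - [0,0,0]
    - [0,0,0]
    - [0,0,0]
    - [0,0,0]
    - [0,0,0]
    - [0,0,0]
    - [0,0,0]
    - [0,0,0]
  gripper: [255,255,255,255,255,255,255,255]

```text
clock: 7.55
tool_pos: [0.517, 0.3858, 0.2462]
eef_rot: [0.499, -0.496, 0.507, 0.498]
ft_force: [-0.2, -0.8, -0.2]
opening: 0.0001
```

Run:
```python
from h import *
i=viewer.get_image('scene')[130:220,260:350,::-1];j=viewer.get_image('top')[200:290,200:290,::-1]
i=cv2.resize(i,(396,396),interpolation=cv2.INTER_CUBIC);j=cv2.resize(j,(396,396),interpolation=cv2.INTER_CUBIC)
cv2.imwrite('pics/c4.png',np.hstack([i,j]))
```

```text
(no output)
```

View pics/c4.png

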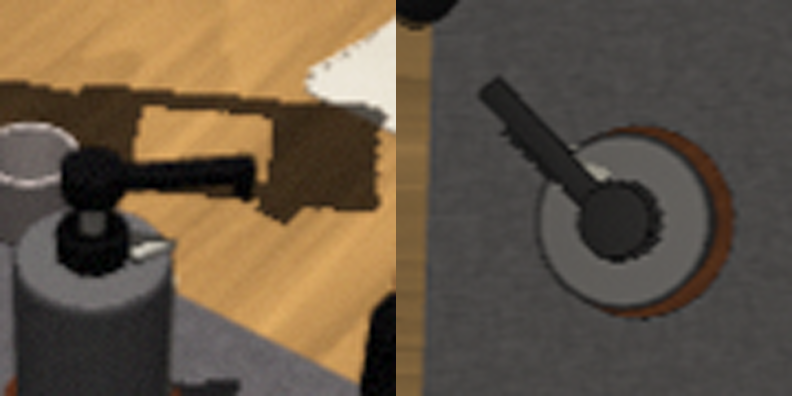

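Top view: head at about (250.9,250) px, spout end at about (221.6,219.5) px, and a sliver of the wedge visible on the spout's clockwise side. I'll measure the angle numerically.

Run:
```python
from h import *
j=viewer.get_image('top');i0=cv2.imread('pics/top0.png')[:,:,::-1]
def ang(im,hz=.194):
    g=im.max(2)[205:300,205:290]; m=((g<52)).astype(np.uint8)
    n,l,st,_=cv2.connectedComponentsWithStats(m,connectivity=4)
    k=l[45,45]; m=(l==k).astype(np.uint8)
    y,x=np.nonzero(m);P=np.array([ray('top',(a+205,b+205),hz)[:2] for a,b in zip(x,y)])
    print(len(P),P.min(0),P.max(0)); return P
for im in (i0,j):
    P=ang(im)
    for H in ((.5195,.1225),(.5205,.1215)):
        d=P-np.array(H);r=np.hypot(*d.T);s=d[r>.045]
        u=s.mean(0);print('spout',H,np.degrees(np.arctan2(u[1],u[0])),r.max(),len(s))
g=i0[205:300,205:290].astype(int);w=(g.min(2)>105)&(np.ptp(g,axis=2)<60)
y,x=np.nonzero(w);P=np.array([ray('top',(a+205,b+205),.141)[:2] for a,b in zip(x,y)])
d=P-np.array([.52,.122]);r=np.hypot(*d.T);k=r<.05;u=d[k].mean(0);print('wedge',k.sum(),r[k].max(),np.degrees(np.arctan2(u[1],u[0])),P[k][r[k].argmax()])
# axis: shoulder/foot red ring not used; head top circle centre from start: blob part away from spout
```

```text
532 [0.43921163 0.07796894] [0.53835952 0.14179249]
spout (0.5195, 0.1225) -154.36401818737218 0.0880925289491875 156
spout (0.5205, 0.1215) -155.53883202960867 0.0886015322326937 160
533 [0.50069907 0.10387706] [0.58833502 0.18947583]
spout (0.5195, 0.1225) 45.732170774442444 0.09153531196207065 168
spout (0.5205, 0.1215) 46.957337007842085 0.0915962768544095 168
wedge 55 0.04751273096135136 44.707947498107394 [0.55258569 0.15657792]
```

The spout is at about 45.7° against 44–44.7° for the mark, about 2 mm off at the tip. That is well within 10 mm. Next is over the head.

Call:
arm_command:
  offset:
    - [0,0,-1]
    - [0,0,-1]
    - [0,0,-1]
    - [0,0,-1]
    - [0,0,-1]
    - [0,0,-1]
    - [0,0,-1]
    - [0,0,-1]
  delta_rot:
    - [0,0,0]
    - [0,0,0]
    - [0,0,0]
    - [0,0,0]
    - [0,0,0]
    - [0,0,0]
    - [0,0,0]
    - [0,0,0]
  gripper: [255,255,255,255,255,255,255,255]

```text
clock: 8.5
tool_pos: [0.5145, 0.1413, 0.2482]
eef_rot: [0.498, -0.499, 0.504, 0.5]
ft_force: [1.6, -0.6, 0.5]
opening: 0.0004
```

Call:
arm_command:
  offset:
    - [0,-0.17,-0.5]
    - [0,0,0]
    - [0.4,0,0]
    - [0.4,0,0]
    - [0.3,0,0]
    - [0,0,0]
    - [0,0,0]
    - [0,0,0]
  delta_rot:
    - [0,0,0]
    - [0,0,0]
    - [0,0,0]
    - [0,0,0]
    - [0,0,0]
    - [0,0,0]
    - [0,0,0]
    - [0,0,0]
  gripper: [255,255,255,255,255,255,255,255]

```text
clock: 9.3
tool_pos: [0.5175, 0.1256, 0.2111]
eef_rot: [0.498, -0.497, 0.505, 0.5]
ft_force: [0.5, -0.1, 0.7]
opening: -0.0001
```

Call:
arm_command:
  offset:
    - [0,-0.07,-0.1]
    - [0,0,0]
    - [0.12,0,0]
    - [0.12,0,0]
    - [0.12,0,0]
    - [0.12,0,0]
    - [0.12,0,0]
    - [0,0,0]
  delta_rot:
    - [0,0,0]
    - [0,0,0]
    - [0,0,0]
    - [0,0,0]
    - [0,0,0]
    - [0,0,0]
    - [0,0,0]
    - [0,0,0]
  gripper: [255,255,255,255,255,255,255,255]

```text
clock: 10.1
tool_pos: [0.5212, 0.1227, 0.1985]
eef_rot: [0.499, -0.499, 0.503, 0.499]
ft_force: [-0.0, -0.0, -0.3]
opening: 0.0003
```

Call:
arm_command:
  offset:
    - [0.1,0,0]
    - [0.1,0,0]
    - [0.1,0,0]
    - [0.1,0,0]
    - [0.1,0,0]
    - [0.1,0,0]
    - [0.1,0,0]
    - [0.1,0,0]
  delta_rot:
    - [0,0,0]
    - [0,0,0]
    - [0,0,0]
    - [0,0,0]
    - [0,0,0]
    - [0,0,0]
    - [0,0,0]
    - [0,0,0]
  gripper: [255,255,255,255,255,255,255,255]

```text
clock: 10.9
tool_pos: [0.522, 0.1228, 0.1929]
eef_rot: [0.5, -0.5, 0.502, 0.498]
ft_force: [-7.8, -1.2, 15.5]
opening: 0.0001
```

Force is 15 N, above the 7 N friction, at tip height 0.185, so the end stop is reached. One firmer press, then straight up and away.

Call:
arm_command:
  offset:
    - [0.2,0,0]
    - [0.2,0,0]
    - [0.2,0,0]
    - [0,0,0]
    - [0,0,0]
    - [-0.4,0,0]
    - [-1,0,0]
    - [-1,0,0]
  delta_rot:
    - [0,0,0]
    - [0,0,0]
    - [0,0,0]
    - [0,0,0]
    - [0,0,0]
    - [0,0,0]
    - [0,0,0]
    - [0,0,0]
  gripper: [255,255,255,255,255,255,255,255]

```text
clock: 11.7
tool_pos: [0.5188, 0.1228, 0.2627]
eef_rot: [0.497, -0.499, 0.504, 0.5]
ft_force: [0.6, -0.2, 0.9]
opening: -0.0001
```

Call:
arm_command:
  offset:
    - [0,0,1]
    - [0,0,1]
    - [0,0,1]
    - [0,0,1]
    - [0,0,1]
    - [0,0,1]
    - [0,0,1]
    - [0,0,1]
  delta_rot:
    - [0,0,0]
    - [0,0,0]
    - [0,0,0]
    - [0,0,0]
    - [0,0,0]
    - [0,0,0]
    - [0,0,0]
    - [0,0,0]
  gripper: [255,255,255,255,255,255,255,255]

```text
clock: 12.5
tool_pos: [0.5251, 0.3675, 0.2657]
eef_rot: [0.501, -0.499, 0.505, 0.495]
ft_force: [0.6, 1.0, -0.3]
opening: 0.0001
```

Run:
```python
from h import *
I=viewer.get_image('scene');J=viewer.get_image('top')
cv2.imwrite('pics/t5.png',J[:,:,::-1])
i=cv2.resize(I[130:220,260:350,::-1],(396,396),interpolation=cv2.INTER_CUBIC);j=cv2.resize(J[170:350,170:350,::-1],(396,396),interpolation=cv2.INTER_CUBIC)
cv2.imwrite('pics/c5.png',np.hstack([i,j]))
g=J.max(2)[205:300,205:290];n,l,_,_=cv2.connectedComponentsWithStats((g<52).astype(np.uint8),connectivity=4)
y,x=np.nonzero(l==l[45,45]);P=np.array([ray('top',(a+205,b+205),.180)[:2] for a,b in zip(x,y)])
d=P-np.array((.5195,.1225));r=np.hypot(*d.T);u=d[r>.045].mean(0);print('spout',np.degrees(np.arctan2(u[1],u[0])),r.max(),len(P))
# bystanders: difference image start vs now
D=cv2.absdiff(J[:,:,::-1],cv2.imread('pics/top0.png')).max(2)
for n,(a,b) in dict(cup=(202,309),bottle=(203,194),dish=(318,207),pw=(298,303)).items(): print(n,(D[b-28:b+28,a-28:a+28]>40).sum())
for z in(.199,.185): print(np.round(proj('scene',(.5195,.1225,z)),1))
```

```text
spout 45.77862380211516 0.0910069146915002 516
cup 785
bottle 2
dish 0
pw 0
[280.1 167.3]
[280.1 171.9]
```

View pics/c5.png

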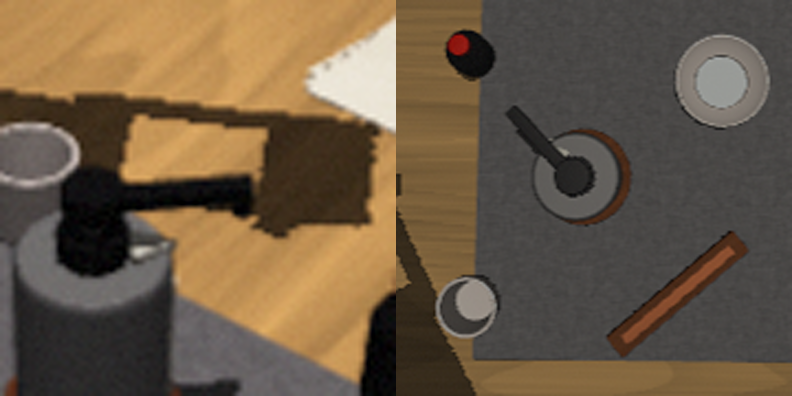

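The head top dropped about 4.6 px in the scene view, which matches 14 mm, and the stem is hidden. The spout is unchanged at 45.8°. The cup is still at (202,309); the difference there is the arm's shadow. Handing in.

```bash
python3 -c "
from bench import job;print(job.sign_off())"
```

```text
the job is handed in; nothing more can be done
None
```

The dispenser is in its storage position and the job is handed in; the sign-off gave no verdict. I pushed the spout clockwise about 160° with the closed fingers until it was over the mark. Then I pressed the head straight down to its stop and moved the arm clear, by 12.5 s on the clock.

Last checks:
- **Spout:** it points at 45.8°, against 44–44.7° measured for the mark. That puts the tip about 2–3 mm off the mark's line, where 10 mm is allowed.
- **Pump head:** the fingertips stood about 185 mm above the desk, the fully pressed height, with 15 N of resistance. In the scene image the head dropped about 4.6 px, which matches 14 mm.
- **Other objects:** the small bottle, dish and paperweight show almost no change in the top view. The cup's area did differ from the start image, but that is the arm's shadow, and the cup's centre is still at the same pixel.

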